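# Clamp a clay pot's lid in the sealing stand

## Task

A freshly sealed clay pot sits in the clamping stand with the clamp strap swung open. Push the strap round with a finger until it stands against its stop over the pot, and only then push the red cam lever on the strap all the way down, so that the rubber pad bears on the lid; leave it clamped like that. Only push: do not shift or lift the pot, and leave the other things on the table where they are.

Things in the scene. Friction and masses are not known exactly. Their poses are not given: they have to be found in the camera images.
- stand: Clamping stand, bolted down. Aluminium base plate 160 x 250 x 12 mm; origin on the table under the centre of the pot's nest, z up; the plate spans x -80..80, y -110..140 mm. The steel strap post (28 mm across) stands at x 0, y +100 mm. When closed, the strap lies from the post over the pot along the stand's -y.
- pivot (a point): Point on the strap's vertical hinge axis at the top of the post, at the strap's mid-height, 136 mm above the table.
- strap (a joint): Opening angle of the clamp strap about the vertical axis at pivot, rad. 0 = closed, against its stop, over the pot, pointing along the stand's -y; it grows as the strap swings open towards the stand's -x (0.8 to 1.25 at the start, at most 1.45): it points along (-sin q, -cos q, 0) in the stand's frame. Stiff hinge, 0.22 N m: stays where it is left.
- strap_mid (a point): Point on the strap's centre line, 60 mm from the hinge axis, at mid-thickness. The strap is a flat steel bar 26 mm wide and 16 mm thick (z 128 to 144 mm), reaching 150 mm from the axis; both sides are bare all along. Its round boss on the axis (19 mm radius) rises to 152 mm.
- strap_end (a point): Centre of the strap's free end face, 150 mm from the hinge axis, at mid-thickness.
- lever (a joint): Cam lever on the strap, rad. 0 = raised 0.7 rad above level, 0.7 = fully down, level, on a solid stop. Its horizontal hinge crosses the strap 100 mm from the strap's axis, 152 mm above the table; the lever points outward from there past the strap's free end. Starts at 0 to 0.12 and stays where it is left. It drives the pad 10 mm down.
- lever_end (a point): Outer end of the lever's red paddle, in mid-thickness, 70 mm from the lever's hinge. The paddle is 28 mm wide, 34 mm long and 10 mm thick; raised it ends about 197 mm above the table, fully down 152 mm. Pushing it down near its end takes about 5 N at first and 7 N at the bottom.
- pad: Round rubber pressure pad, 30 mm across, 8 mm thick, spring-loaded under the strap 100 mm from the strap's axis. Origin at its underside centre, 110 mm above the table with lever at 0. With the strap closed it hangs 6 mm above the lid's centre; fully clamped it presses with about 8 N.
- pot: Loose terracotta pot with its lid sealed on, 112 mm across, 92 mm tall, 0.6 to 1 kg, in the stand's nest. Origin at its underside centre, 12 mm above the table; flat lid top at 104 mm.
- pot2: Bystander: another lidded terracotta pot, same size, on the table behind the stand. Origin at its underside centre.
- jar: Bystander: amber glass jar, white cap, 60 mm across, 90 mm tall. Origin at its underside centre.
- lid: Bystander: loose terracotta pot lid, 104 mm across, 26 mm tall, on the table in front of the stand. Origin at its underside centre.
- seal: Bystander: blue plastic ring, 38 mm across, 8 mm tall, lying on the stand's plate beside the post. Origin at its underside centre.
- brush: Bystander: brush 170 mm long lying on the table near the stand. Origin under its middle.
- bowl: Bystander: steel bowl 170 mm across, 70 mm tall. Origin at its underside centre.
- tape: Bystander: roll of clear tape 90 mm across, 45 mm tall, standing flat. Origin at its underside centre.

How it is judged:
By the outcome, as a careful person would: the job done as asked, in the order asked, and still so for the second after the job is handed in, with the robot touching nothing.
It also fails if it takes over 48 s, if anything falls off the work surface, if the arm or the gripper's body presses on something with over 40 N, if the wrist force passes 120 N, or if a joint passes its speed limit or range.

## Robot

A 7-joint arm with a two-finger parallel gripper is mounted at the origin on the work surface. World frame = base frame: x ahead of the robot, y to its left, z up, the work surface at z = 0. Lengths are in m, angles in rad, forces in N, time in s.
With the tool pointing down it reaches from about 0.4 to 0.85 m from the base axis. Payload 10.4 kg.
Tool frame: the origin (TCP) lies midway between the tips of the shut fingers; the grasp point (between the pads) lies manip.pinch_z behind it (manip.pinch_z is the distance from the TCP to the grasp point, in m); z points along the fingers, y is the direction in which the jaws open and shut (so a half turn about z gives the same grasp; the last joint's range is limited). The gripper opens to 85 mm and grips with 20 to 120 N. Pads are 22 mm wide; open, the fingers measure 114 mm over their backs; the gripper's body (76 mm by 85 mm) begins 54 mm behind the grasp point. The pads swing forward as they close: fully open they stand 13 mm farther back than shut.
Start: joints at [-1.161, 0.332, -0.065, 1.46, 0.022, 1.35, -0.088], TCP at [0.262, 0.567, 0.231] pointing down, gripper open.
Joint ranges: [-2.6, 2.6], [-0.5, 2.12], [-1.47, 1.34], [0.16, 2.42], [-1.27, 4.41], [0.06, 2.06], [-2.6, 2.6]. Speed limits (rad/s): [2.22, 2.22, 2.79, 2.79, 3.14, 3.14, 3.14].

## Interface

Orientations are given as a unit quaternion [x, y, z, w].
In Python, from workcell import manip gives the robot as it stands.
- The arm moves only by the shell command python3 -m handwheel 'ROWS' [FORCE]. ROWS is JSON, a list that holds one entry, the list of rows, each a list of 7 numbers: the shift along the tool's x, y, z in m, then the turn, a rotation vector about the tool's x, y, z in rad, then the finger opening in m, from 0 to 0.0854. In form: [[[tx, ty, tz, ax, ay, az, claw], ...]]. A call has 1 to 8 rows; each row is the pose to reach, as a shift and turn from the pose commanded when the call began, along the tool's axes at that moment; what a row does not reach only later rows make up. A row lasts 1/8 s, in which the tool goes at most 62.5 mm and 10.7 degrees, less where a joint would pass 70% of its speed; a pose out of reach is approached as far as the arm can. A call with a gripper value outside its range is refused whole. The fingers move at their own pace and stop on an object; FORCE is the grip in N (left out, the last holds). Time passes only in rows, so rows that repeat a pose let the fingers close. It gives the time, the measured TCP pose, the force and the opening at its end, in the units of the state.
- manip.get_obs(): the state, without advancing time (a new reading comes with each control period).
- manip.camera(name): name is "scene" or "top"; returns the picture (480x640x3 uint8, blue, green, red); there is no depth.
- manip.calibration(name): a dict with "fx", "fy", "cx", "cy" (pixels), "k1" (the pictures are not rectified: a ray, as slopes to the right and down, at radius r is drawn at 1 + k1 r^2 times it, then the intrinsics apply), "view" (4x4, takes a point from world to camera coordinates). Camera axes: x right, y up, looking along -z (the intrinsics and any distortion apply to the point x, -y, -z); pixel columns grow to the right and rows downward; lengths in m; the calibration is good to about 2 mm. A picture is of the moment at which its call begins. calibration takes no time and is no camera call.
- manip.hand_in(): hands the job in, once; it reports no verdict.
The state is a dict: "clock": time; "joint_pos": joint angles; "joint_velocities": joint speeds; "tau": joint torques, N m; "position": TCP position; "ee_rot": TCP orientation; "ft_force": force on the tool from outside, world axes, zero at the start; "torque": the same for the moment, N m; "grip_width": opening from 0.0 (shut) to 1.0 (fully open).
Only numpy, scipy, OpenCV 4.12 (cv2) and the standard library are available. Lean on these libraries where they do the work, as an engineer would, in place of code of your own. Each camera call takes 0.05 s, during which the arm holds its last target.

## Working session

There is one attempt and no reset: what is moved stays moved. The work goes in short steps, Python scripts to look and compute and a shell command to move; the robot and the scene stay as the last step left them, time stands still between calls to the robot, and variables do not carry over. Pictures are saved under pics/ and viewed, and the job is handed in when it is done.

```bash
mkdir -p pics; ls; python3 - <<'E'
from workcell import manip
import cv2
for n in("scene","top"):
    cv2.imwrite(f"pics/{n}0.png",manip.camera(n)); c=manip.calibration(n); print(n,c)
o=manip.get_obs(); print(o)
E
```

```text
pics
scene {'fx': 498.66056284427833, 'fy': 498.66056284427833, 'cx': 313.88474388057614, 'cy': 236.9874412728363, 'k1': -0.04880965203688294, 'view': array([[-0.44409338,  0.89587199, -0.0139444 ,  0.28491741],
       [-0.68564182, -0.32977895,  0.64895388,  0.30279037],
       [ 0.57678104,  0.29775699,  0.76069995, -1.59671407],
       [ 0.        ,  0.        ,  0.        ,  1.        ]])}
top {'fx': 590.3679012126208, 'fy': 590.3679012126208, 'cx': 331.36792409211495, 'cy': 238.00446048302348, 'k1': -0.11178942917127982, 'view': array([[-3.46583686e-02, -9.99381192e-01, -6.00256695e-03,
         5.18770654e-04],
       [ 9.79009226e-01, -3.51576983e-02,  2.00760733e-01,
        -6.24302486e-01],
       [-2.00847537e-01,  1.08147106e-03,  9.79621916e-01,
        -1.33935284e+00],
       [ 0.00000000e+00,  0.00000000e+00,  0.00000000e+00,
         1.00000000e+00]])}
{'clock': 0.1, 'joint_pos': array([-1.16063401,  0.33279303, -0.06470016,  1.46084752,  0.02161625,
        1.34993499, -0.08851813]), 'joint_velocities': array([ 0.00029728, -0.00196541,  0.00073449, -0.00244045, -0.00099609,
       -0.00123757, -0.00067371]), 'tau': array([ 1.52852539e-03, -6.26745415e+01,  4.90380765e-02, -3.92434430e+01,
        1.62518641e-02,  6.97920259e-03, -5.65307425e-05]), 'position': array([0.26197705, 0.56706643, 0.23060997]), 'ee_rot': array([ 2.14694289e-01,  9.76681088e-01, -6.35461447e-04, -1.01030256e-04]), 'ft_force': array([ 0.22233922, -0.49777165, -0.62237534]), 'torque': array([ 0.05364598, -0.0250514 , -0.01524744]), 'grip_width': 0.9998474920911823}
```

View pics/scene0.png

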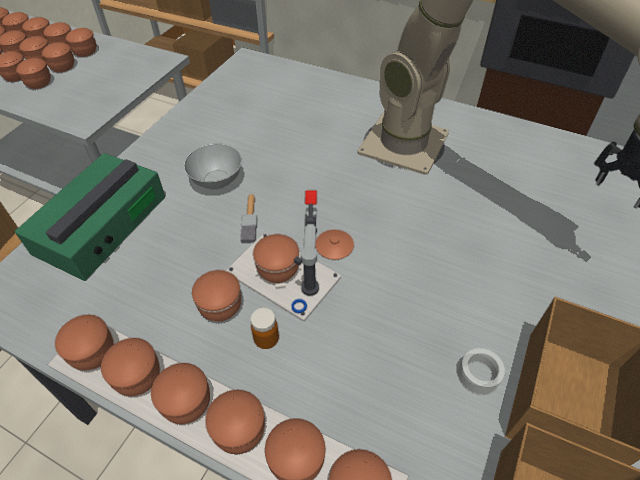

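View pics/top0.png

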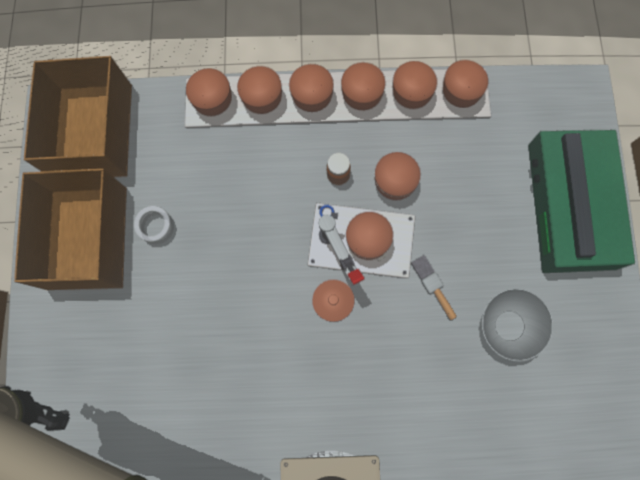

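The scene view has the post at about (310,288), the red paddle at (311,197) and the pot at (276,257). The top view has the strap running from (328,222) to (345,260), the paddle at (356,277) and the pot lid at (370,235). I'll zoom in next and measure.

```bash
cat > h.py <<'E'
import numpy as np, cv2
from workcell import manip
def setup(n):
    c=manip.calibration(n);K=np.array([[c['fx'],0,c['cx']],[0,c['fy'],c['cy']],[0,0,1.]]);V=np.array(c['view']);return K,np.array([c['k1'],0,0,0,0.]),V
F=np.diag([1,-1,-1.])
def ray(n,uv):
    K,d,V=setup(n);p=cv2.undistortPoints(np.array([[uv]],float),K,d)[0,0]
    R=F@V[:3,:3];t=F@V[:3,3];return -R.T@t,R.T@np.array([p[0],p[1],1])
def onz(n,uv,z):
    o,d=ray(n,uv);return o+d*(z-o[2])/d[2]
def proj(n,P):
    K,d,V=setup(n);R=F@V[:3,:3];t=F@V[:3,3]
    return cv2.projectPoints(np.array(P,float).reshape(-1,3),cv2.Rodrigues(R)[0],t,K,d)[0][:,0]
def tri(a,b):
    (o1,d1),(o2,d2)=ray('top',a),ray('scene',b)
    A=np.c_[d1,-d2];s=np.linalg.lstsq(A,o2-o1,rcond=None)[0]
    p,q=o1+s[0]*d1,o2+s[1]*d2;return (p+q)/2,np.linalg.norm(p-q)
E
python3 - <<'E'
import cv2
t=cv2.imread('pics/top0.png')[190:320,290:450];cv2.imwrite('pics/t0z.png',cv2.resize(t,None,fx=4.6,fy=4.6,interpolation=2))
t=cv2.imread('pics/scene0.png')[180:330,210:370];cv2.imwrite('pics/s0z.png',cv2.resize(t,None,fx=4,fy=4,interpolation=2))
for n in('top','scene'):
    im=cv2.imread(f'pics/{n}0.png');hsv=cv2.cvtColor(im,cv2.COLOR_BGR2HSV)
    m=(((hsv[...,0]<5)|(hsv[...,0]>175))&(hsv[...,1]>190)&(hsv[...,2]>120)).astype('uint8')
    N,l,s,c=cv2.connectedComponentsWithStats(m)
    for i in range(1,N):
        if s[i][4]>15:print(n,s[i],c[i])
E
```

```text
scene [306 191  10  13 128] [310.5     196.90625]
```

View pics/t0z.png

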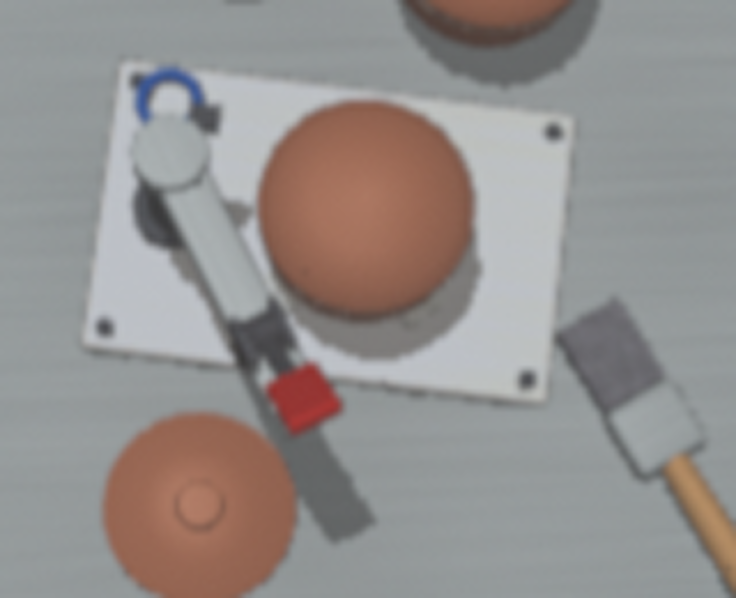

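View pics/s0z.png

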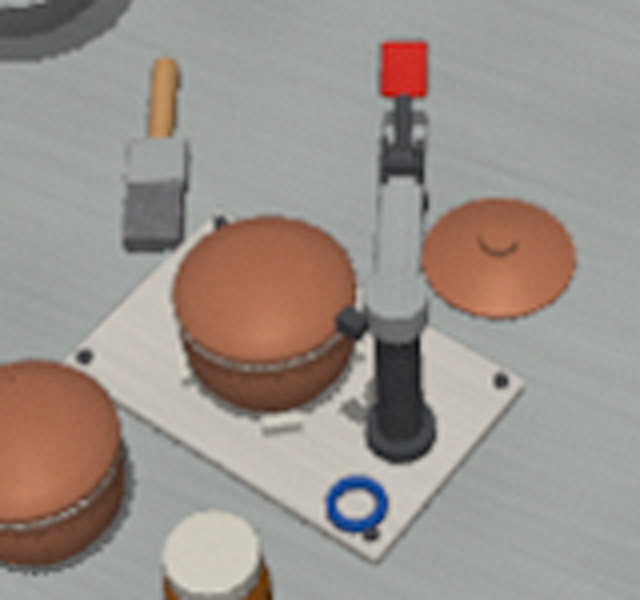

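```bash
python3 - <<'E'
from h import *
C=[np.array(p)/4.6+[290,190] for p in((122,62),(573,118),(548,402),(83,347))]
W=np.array([onz('top',c,.012)[:2] for c in C]);print(W)
# stand coords: TL=(+80,+140) TR=(80,-110) BR=(-80,-110) BL=(-80,140)
S=np.array([(.08,.14),(.08,-.11),(-.08,-.11),(-.08,.14)])
a=W-W.mean(0);b=S-S.mean(0);H=b.T@a;U,s,Vt=np.linalg.svd(H);R=(U@Vt).T
th=np.arctan2(R[1,0],R[0,0]);t=W.mean(0)-R@S.mean(0);print('th',th,'origin',t,'res',(S@R.T+t-W)*1e3)
piv=R@[0,.1]+t;print('piv plate',piv)
b1=onz('top',np.array([171,150])/4.6+[290,190],.152);print('boss top',b1)
b2=onz('scene',np.array([398,312])/4+[210,180],.152);print('boss scene',b2)
tp=np.array([305,398])/4.6+[290,190]; sc=np.array([310.5,196.9])
P,e=tri(tp,sc);print('paddle',P,e)
d=R.T@(P[:2]-piv);print('q',np.arctan2(-d[0],-d[1]),np.hypot(*d))
print('pot top', onz('top',np.array([366,208])/4.6+[290,190],.1))
print('lid', onz('top',np.array([199,505])/4.6+[290,190],.026))
print('R',R)
E
```

```text
[[ 0.72370158  0.01242939]
 [ 0.68375364 -0.23036792]
 [ 0.52980107 -0.20742254]
 [ 0.56813442  0.03776097]]
th -0.1578120940175322 origin [ 0.62399031 -0.11171363] res [[ 1.29671144  1.54464552]
 [ 1.95518291 -2.55142245]
 [-2.10400457 -0.35154268]
 [-1.14788978  1.35831961]]
piv plate [ 0.63970609 -0.01295628]
boss top [ 0.64118639 -0.01325153  0.152     ]
boss scene [ 0.65437794 -0.00212517  0.152     ]
paddle [ 0.51266044 -0.07091646  0.18550464] 0.0017117499079387013
q 0.9849736215938993 0.13964233477056875
pot top [ 0.61981943 -0.11005442  0.1       ]
lid [ 0.48066421 -0.02083722  0.026     ]
R [[ 0.98757349  0.15715787]
 [-0.15715787  0.98757349]]
```

```bash
cat >> h.py <<'E'
from scipy.spatial.transform import Rotation as Ro
TH=-.158;PIV=np.array([.640,-.013])
RS=np.array([[np.cos(TH),-np.sin(TH)],[np.sin(TH),np.cos(TH)]])
def strap(q): return RS@[-np.sin(q),-np.cos(q)], RS@[-np.cos(q),np.sin(q)]   # along, normal on the outer (opening) side
def rel(targets,P0=None,Q0=None):
    """targets: list of (xyz, q) with tool y antiparallel to strap(q)"""
    o=manip.get_obs();P0=o['position'] if P0 is None else P0
    R0=Ro.from_quat(o['ee_rot'] if Q0 is None else Q0)
    for p,q in targets:
        y=np.r_[-strap(q)[0],0];z=np.array([0,0,-1.]);x=np.cross(y,z)
        Rt=Ro.from_matrix(np.c_[x,y,z])
        print(np.round(R0.inv().apply(np.array(p)-P0),4).tolist(),np.round((R0.inv()*Rt).as_rotvec(),3).tolist(), np.round(p,3).tolist())
def side(q,r,off,z):
    d,n=strap(q);return np.r_[PIV+r*d+off*n,z]
E
python3 - <<'E'
from h import *
print(manip.pinch_z)
rel([(side(.985,.06,.055,.231),.985),(side(.985,.06,.055,.122),.985)])
E
```

```text
0.0187
[-0.5056, -0.3777, 0.0001] [-0.001, 0.001, 0.71] [0.563, 0.012, 0.231]
[-0.5056, -0.3775, 0.1091] [-0.001, 0.001, 0.71] [0.563, 0.012, 0.122]
```

```bash
python3 -m handwheel '[[[-0.02,-0.015,0,0,0,0.03,0],[-0.07,-0.05,0,0,0,0.1,0],[-0.12,-0.09,0,0,0,0.17,0],[-0.165,-0.123,0,0,0,0.24,0],[-0.21,-0.157,0,0,0,0.3,0],[-0.255,-0.19,0,0,0,0.36,0],[-0.3,-0.224,0,0,0,0.42,0],[-0.34,-0.254,0,0,0,0.48,0]]]' 60
python3 -c "
from h import *
rel([(side(.985,.06,.055,.231),.985)])"
```

```text
clock: 1.1
position: [0.4648, 0.1921, 0.2312]
ee_rot: [0.442, 0.897, -0.0, -0.0]
ft_force: [1.3, 0.5, -0.2]
grip_width: 0.001
[-0.2022, -0.0321, 0.0002] [-0.0, -0.0, 0.227] [0.563, 0.012, 0.231]
```

```bash
python3 -m handwheel '[[[-0.04,-0.006,0,0,0,0.05,0],[-0.08,-0.013,0,0,0,0.1,0],[-0.12,-0.019,0,0,0,0.15,0],[-0.16,-0.025,0,0,0,0.2,0],[-0.19,-0.03,0,0,0,0.22,0],[-0.202,-0.032,0,0,0,0.227,0],[-0.202,-0.032,0,0,0,0.227,0],[-0.202,-0.032,0,0,0,0.227,0]]]'
python3 -c "
from h import *
cv2.imwrite('pics/s1.png',manip.camera('scene'));cv2.imwrite('pics/t1.png',manip.camera('top')[150:330,240:480].repeat(3,0).repeat(3,1))
rel([(side(.985,.06,.055,.231),.985),(side(.985,.06,.055,.122),.985)])"
```

```text
clock: 2.1
position: [0.5621, 0.0164, 0.2312]
ee_rot: [0.539, 0.843, 0.0, -0.0]
ft_force: [-0.6, 0.7, -0.1]
grip_width: 0.001
[-0.0039, -0.0013, 0.0003] [0.0, -0.001, 0.005] [0.563, 0.012, 0.231]
[-0.0039, -0.0013, 0.1093] [0.0, -0.001, 0.005] [0.563, 0.012, 0.122]
```

View pics/s1.png

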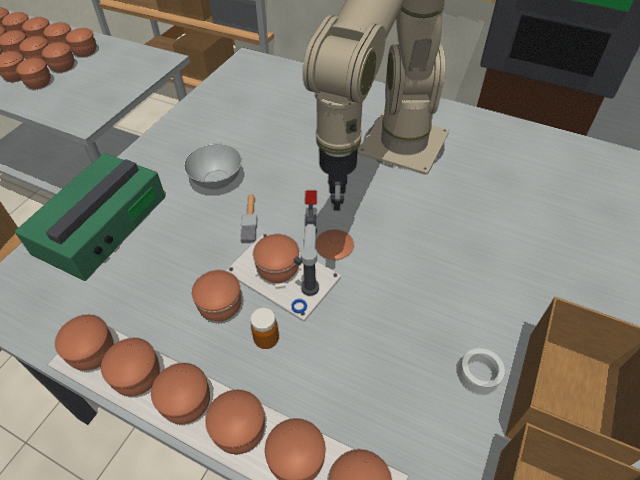

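View pics/t1.png

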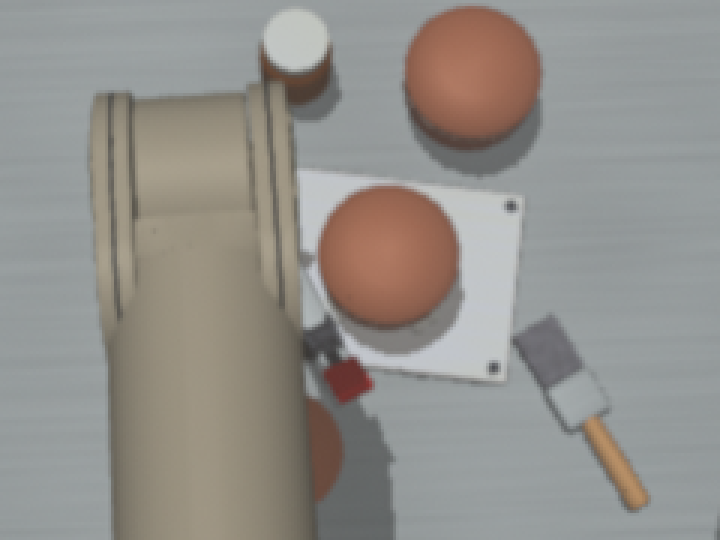

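In the scene view the shut fingers are at about (337,205), clear of the strap at (310,240) and the paddle at (311,197). In the top view the forearm hides the post. Next I'll go down beside the strap.

```bash
python3 -m handwheel '[[[-0.004,-0.001,0.01,0,0,0.005,0],[-0.004,-0.001,0.035,0,0,0.005,0],[-0.004,-0.001,0.06,0,0,0.005,0],[-0.004,-0.001,0.085,0,0,0.005,0],[-0.004,-0.001,0.103,0,0,0.005,0],[-0.004,-0.001,0.109,0,0,0.005,0],[-0.004,-0.001,0.109,0,0,0.005,0]]]'
python3 -c "
from h import *
cv2.imwrite('pics/s2.png',cv2.resize(manip.camera('scene')[150:310,220:420],None,fx=3.7,fy=3.7,interpolation=2))
print((proj('scene',[manip.get_obs()['position']])-[220,150])*3.7)
q=.985
rel([(side(k,.06,o,.122),k) for k,o in [(q,.045),(q,.035),(q,.027),(q,.024),(.93,.024),(.85,.024),(.75,.024),(.65,.024)]])"
```

```text
clock: 3.08
position: [0.5633, 0.0107, 0.1224]
ee_rot: [0.542, 0.841, 0.0, 0.0]
ft_force: [-0.6, -0.9, 0.0]
grip_width: -0.001
[[414.22416987 333.56589495]]
[-0.0083, -0.0004, 0.0009] [0.001, 0.0, -0.002] [0.567, 0.003, 0.122]
[-0.0183, -0.0003, 0.0009] [0.001, 0.0, -0.002] [0.571, -0.006, 0.122]
[-0.0263, -0.0003, 0.0009] [0.001, 0.0, -0.002] [0.574, -0.013, 0.122]
[-0.0293, -0.0003, 0.0009] [0.001, 0.0, -0.002] [0.575, -0.016, 0.122]
[-0.0327, -0.0015, 0.0009] [0.001, 0.0, -0.057] [0.576, -0.02, 0.122]
[-0.0376, -0.003, 0.0009] [0.001, 0.0, -0.137] [0.576, -0.025, 0.122]
[-0.044, -0.0042, 0.0009] [0.001, 0.0, -0.237] [0.578, -0.031, 0.122]
[-0.0504, -0.0048, 0.0009] [0.001, 0.0, -0.337] [0.58, -0.037, 0.122]
```

View pics/s2.png

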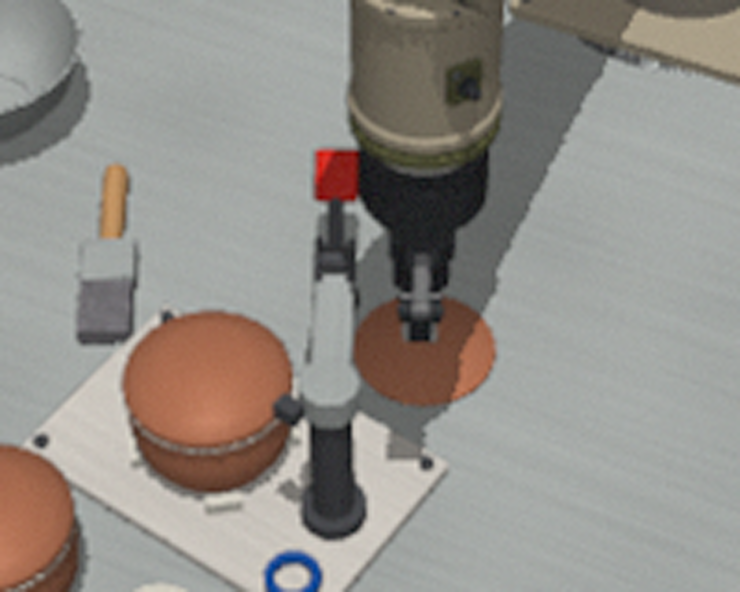

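The fingertip is at (418,335) in the crop, which matches its projection (414,334). It's beside the strap, and the body is clear of the raised paddle at (337,175). Now I'll move to contact and start pushing.

```bash
python3 -m handwheel '[[[-0.008,0,0,0,0,0,0],[-0.016,0,0,0,0,0,0],[-0.022,0,0,0,0,0,0],[-0.026,0,0,0,0,0,0],[-0.029,0,0,0,0,0,0],[-0.033,-0.0015,0,0,0,-0.057,0],[-0.038,-0.003,0,0,0,-0.137,0],[-0.038,-0.003,0,0,0,-0.137,0]]]'
python3 -c "
from h import *
cv2.imwrite('pics/s3.png',cv2.resize(manip.camera('scene')[150:310,220:420],None,fx=3.7,fy=3.7,interpolation=2))
rel([(side(k,.06,.024,.122),k) for k in (.85,.77,.69,.61,.53,.45,.37,.29)])"
```

```text
clock: 4.12
position: [0.5762, -0.0249, 0.1223]
ee_rot: [0.483, 0.876, 0.0, -0.0]
ft_force: [0.7, -0.4, -0.6]
grip_width: 0.003
[0.0, 0.0003, 0.0003] [0.0, -0.0, -0.001] [0.576, -0.025, 0.122]
[-0.0048, -0.0015, 0.0003] [0.0, -0.0, -0.081] [0.578, -0.03, 0.122]
[-0.0098, -0.0028, 0.0003] [0.0, -0.0, -0.161] [0.579, -0.035, 0.122]
[-0.0149, -0.0037, 0.0002] [0.0, -0.0, -0.241] [0.581, -0.039, 0.122]
[-0.0201, -0.0042, 0.0002] [0.0, -0.0, -0.321] [0.583, -0.044, 0.122]
[-0.0252, -0.0043, 0.0002] [0.0, -0.0, -0.401] [0.586, -0.049, 0.122]
[-0.0304, -0.004, 0.0002] [0.0, -0.0, -0.481] [0.589, -0.053, 0.122]
[-0.0355, -0.0033, 0.0002] [0.0, -0.0, -0.561] [0.592, -0.057, 0.122]
```

View pics/s3.png

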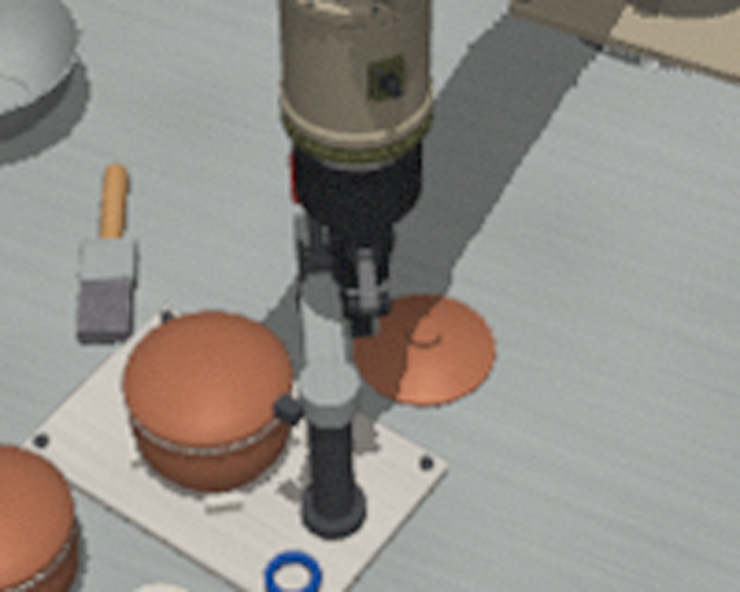

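The fingertip at (365,325) is now against the strap, which has begun to turn: its outer part has gone from x≈335 to x≈320. I'll keep pushing.

```bash
python3 -m handwheel '[[[-0.005,-0.0015,0,0,0,-0.08,0],[-0.01,-0.003,0,0,0,-0.16,0],[-0.015,-0.004,0,0,0,-0.24,0],[-0.02,-0.004,0,0,0,-0.32,0],[-0.025,-0.004,0,0,0,-0.4,0],[-0.03,-0.004,0,0,0,-0.48,0],[-0.0355,-0.003,0,0,0,-0.56,0],[-0.0355,-0.003,0,0,0,-0.56,0]]]'
python3 -c "
from h import *
cv2.imwrite('pics/s4.png',cv2.resize(manip.camera('scene')[150:310,220:420],None,fx=3.7,fy=3.7,interpolation=2))
rel([(side(k,.06,.024,.122),k) for k in (.29,.22,.16,.12,.08,.04,.0,-.05)])"
```

```text
clock: 5.18
position: [0.5924, -0.0571, 0.1221]
ee_rot: [0.223, 0.975, -0.0, -0.0]
ft_force: [-0.8, -0.4, 0.0]
grip_width: -0.003
[0.0003, 0.0, 0.0002] [-0.0, 0.0, -0.003] [0.592, -0.057, 0.122]
[-0.004, -0.0015, 0.0002] [-0.0, 0.0, -0.073] [0.596, -0.06, 0.122]
[-0.0077, -0.0026, 0.0002] [-0.0, 0.0, -0.133] [0.598, -0.062, 0.122]
[-0.0103, -0.0032, 0.0002] [-0.0, 0.0, -0.173] [0.6, -0.064, 0.122]
[-0.0128, -0.0036, 0.0002] [-0.0, 0.0, -0.213] [0.603, -0.066, 0.122]
[-0.0153, -0.004, 0.0002] [-0.0, 0.0, -0.253] [0.605, -0.067, 0.122]
[-0.0179, -0.0043, 0.0002] [-0.0, 0.0, -0.293] [0.607, -0.068, 0.122]
[-0.0211, -0.0045, 0.0002] [-0.0, 0.0, -0.343] [0.61, -0.07, 0.122]
```

View pics/s4.png

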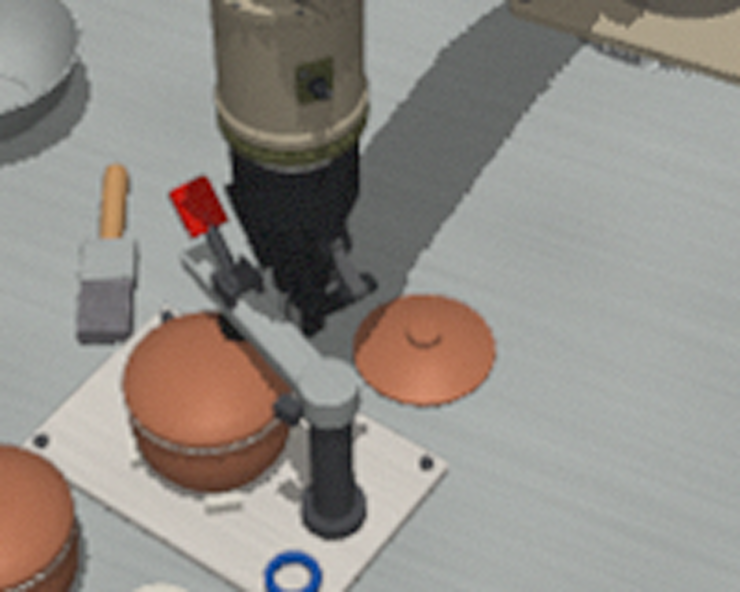

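The strap now runs from (330,385) to (190,255), with the pad over the edge of the lid and the pot unmoved. I'll continue to the stop in small steps and watch the force.

```bash
python3 -m handwheel '[[[-0.004,-0.0015,0,0,0,-0.07,0],[-0.008,-0.0026,0,0,0,-0.13,0],[-0.0105,-0.0032,0,0,0,-0.17,0],[-0.013,-0.0036,0,0,0,-0.21,0],[-0.0145,-0.0038,0,0,0,-0.24,0],[-0.0145,-0.0038,0,0,0,-0.24,0]]]'
python3 -m handwheel '[[[-0.001,0,0,0,0,0,0],[-0.002,0,0,0,0,0,0]]]'
python3 -m handwheel '[[[-0.001,0,0,0,0,0,0],[-0.001,0,0,0,0,0,0]]]'
python3 -c "
from h import *
cv2.imwrite('pics/s5.png',cv2.resize(manip.camera('scene')[150:310,220:420],None,fx=3.7,fy=3.7,interpolation=2))"
```

```text
clock: 5.98
position: [0.6037, -0.0667, 0.1222]
ee_rot: [0.104, 0.995, -0.0, -0.0]
ft_force: [-3.1, -0.7, 1.0]
grip_width: 0.0
clock: 6.22
position: [0.6056, -0.067, 0.1221]
ee_rot: [0.104, 0.995, -0.0, -0.0]
ft_force: [-4.8, -3.4, 0.4]
grip_width: 0.002
clock: 6.48
position: [0.6068, -0.0672, 0.1221]
ee_rot: [0.104, 0.995, -0.0, -0.0]
ft_force: [-4.1, -2.4, -0.1]
grip_width: -0.004
```

View pics/s5.png

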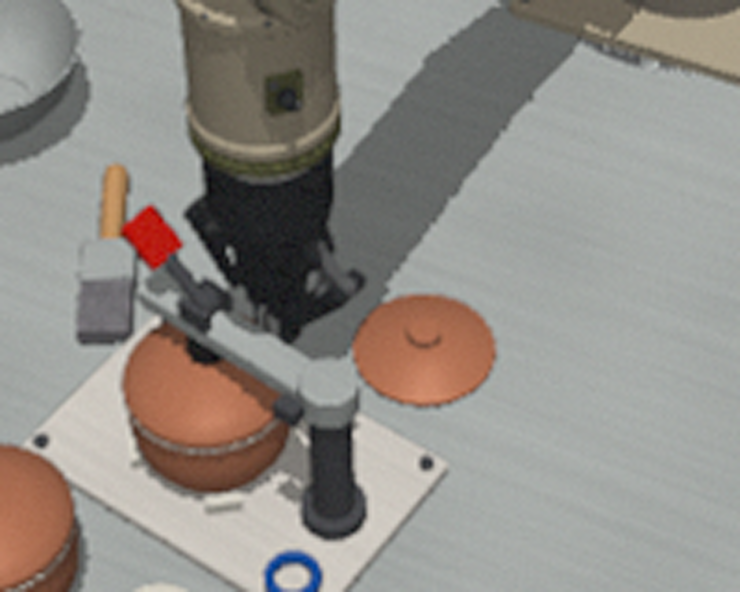

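The strap is nearly at the stop block at (288,408), and at about 4 N it's only hinge drag so far. I'll carry on until the force rises.

```bash
for i in 1 2; do python3 -m handwheel '[[[-0.0008,0,0,0,0,-0.01,0],[-0.0015,0,0,0,0,-0.02,0]]]' | grep -E "pos|force"; done
```

```text
position: [0.6082, -0.0676, 0.1222]
ft_force: [-5.1, -2.9, 1.0]
position: [0.6095, -0.0679, 0.1221]
ft_force: [-6.2, -2.4, 0.4]
```

```bash
for i in 1 2; do python3 -m handwheel '[[[-0.0008,0,0,0,0,0,0],[-0.0015,0,0,0,0,0,0]]]' | grep -E "pos|force"; done
python3 -c "
from h import *
cv2.imwrite('pics/s6.png',cv2.resize(manip.camera('scene')[200:300,230:340],None,fx=6,fy=6,interpolation=2))"
```

```text
position: [0.6099, -0.068, 0.1221]
ft_force: [-12.9, -1.7, 6.4]
position: [0.61, -0.068, 0.1221]
ft_force: [-23.2, -0.5, 13.0]
```

View pics/s6.png

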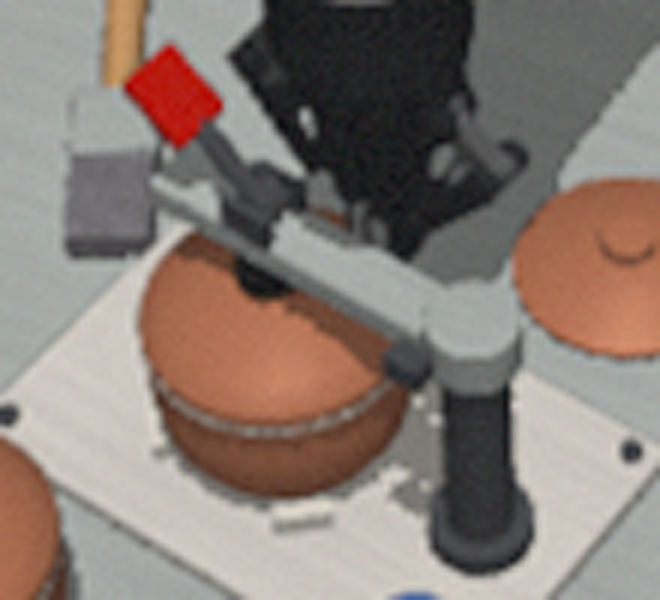

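The strap is against its block at (405,365) in the crop: motion stopped while the force rose from about 6 N to 23 N. Next I'll back off, lift and check the closed position with the arm clear.

```bash
python3 -m handwheel '[[[0.005,0,0,0,0,0,0],[0.025,0,0,0,0,0,0],[0.045,0,0,0,0,0,0],[0.05,0,-0.02,0,0,0,0],[0.05,0,-0.06,0,0,0,0],[0.05,0,-0.1,0,0,0,0],[0.05,0,-0.13,0,0,0,0],[0.05,0,-0.13,0,0,0,0]]]'
python3 - <<'E'
from h import *
for n,s in(('scene',(180,300,210,340)),('top',(180,310,280,440))):
    im=manip.camera(n);cv2.imwrite(f'pics/{n}7raw.png',im);cv2.imwrite(f'pics/{n}7.png',cv2.resize(im[s[0]:s[1],s[2]:s[3]],None,fx=4.6,fy=4.6,interpolation=2))
    hsv=cv2.cvtColor(im,cv2.COLOR_BGR2HSV)
    m=(((hsv[...,0]<4)|(hsv[...,0]>176))&(hsv[...,1]>175)&(hsv[...,2]>70)).astype('uint8')
    N,l,st,c=cv2.connectedComponentsWithStats(m)
    for i in range(1,N):
        if st[i][4]>30:print(n,st[i],c[i])
d,nn=strap(0)
print(d,nn)
E
```

```text
clock: 8.57
position: [0.5658, -0.0597, 0.2567]
ee_rot: [0.084, 0.996, 0.001, 0.004]
ft_force: [0.3, 0.0, -0.5]
grip_width: 0.004
scene [251 208  16  16 139] [258.41007194 215.57553957]
[-0.15734343 -0.98754395] [-0.98754395  0.15734343]
```

View pics/scene7.png

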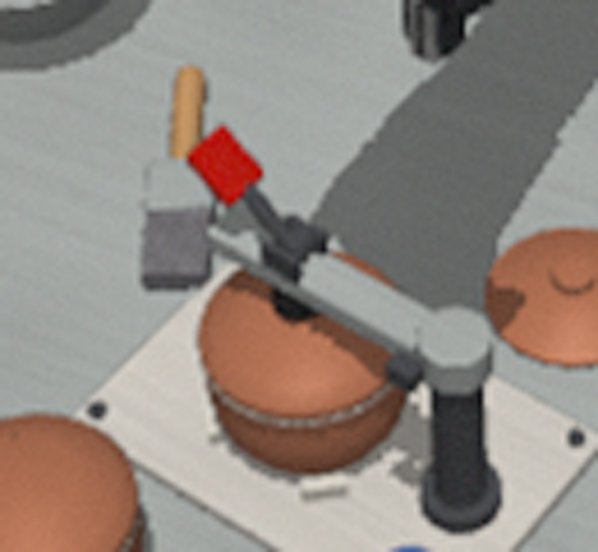

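View pics/top7.png

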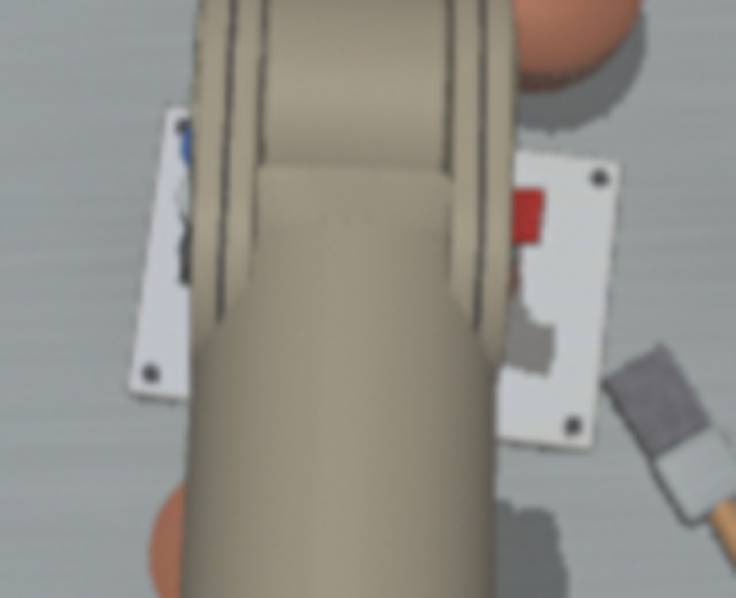

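With the arm clear, the strap still touches the stop block at about (403,370). The pot hasn't moved, and the paddle is at (225,165) in the crop. Next I'll check the paddle's position.

```bash
python3 - <<'E'
from h import *
d,n=strap(0)
for z in(.183,.187,.190):
    p=onz('scene',(258.41,215.58),z)[:2]-PIV;print(z,p@d,p@n,np.arctan2(p@n,p@d))
# top: outer end edge midpoint
p=onz('top',np.array([543,216])/4.6+[280,180],.197)[:2]-PIV;print('end',p@d,p@n)
rel([(side(0,.150,0,z),0) for z in(.2567,.205)])
E
```

```text
0.183 0.14133065919762955 0.0015910285529535549 0.011257014975853187
0.187 0.13862775210032735 -0.0010623893264517898 -0.00766346213301654
0.19 0.1366005717773508 -0.0030524527360057305 -0.022342108689334627
end 0.15469790113500365 6.7908923324612545e-06
[-0.0684, -0.0915, -0.0034] [0.001, 0.002, -0.01] [0.616, -0.161, 0.257]
[-0.0683, -0.0915, 0.0483] [0.001, 0.002, -0.01] [0.616, -0.161, 0.205]
```

Both views agree with the strap closed: q is 0 ± 0.02 and the paddle end is at r≈0.154. Now I'll move over the paddle.

```bash
python3 -m handwheel '[[[-0.01,-0.015,0,0,0,0,0],[-0.03,-0.04,0,0,0,0,0],[-0.05,-0.065,0,0,0,-0.01,0],[-0.064,-0.085,0,0,0,-0.01,0],[-0.068,-0.0915,0,0,0,-0.01,0],[-0.068,-0.0915,0,0,0,-0.01,0],[-0.068,-0.0915,0.02,0,0,-0.01,0],[-0.068,-0.0915,0.035,0,0,-0.01,0]]]'
python3 - <<'E'
from h import *
im=manip.camera('scene');cv2.imwrite('pics/s8.png',cv2.resize(im[150:300,200:360],None,fx=4.6,fy=4,interpolation=2))
rel([(side(0,r,0,z),0) for r,z in((.15,.21),(.151,.20),(.153,.190),(.156,.18),(.158,.17),(.16,.16),(.161,.157),(.161,.155))])
E
```

```text
clock: 9.68
position: [0.6151, -0.1601, 0.2165]
ee_rot: [0.078, 0.997, 0.0, -0.0]
ft_force: [-0.1, 0.6, 0.4]
grip_width: -0.003
[-0.0022, -0.0008, 0.0043] [0.001, -0.003, 0.002] [0.616, -0.161, 0.21]
[-0.0023, -0.0018, 0.0143] [0.001, -0.003, 0.002] [0.616, -0.162, 0.2]
[-0.0023, -0.0038, 0.0243] [0.001, -0.003, 0.002] [0.616, -0.164, 0.19]
[-0.0023, -0.0068, 0.0343] [0.001, -0.003, 0.002] [0.615, -0.167, 0.18]
[-0.0024, -0.0088, 0.0443] [0.001, -0.003, 0.002] [0.615, -0.169, 0.17]
[-0.0024, -0.0108, 0.0543] [0.001, -0.003, 0.002] [0.615, -0.171, 0.16]
[-0.0024, -0.0118, 0.0573] [0.001, -0.003, 0.002] [0.615, -0.172, 0.157]
[-0.0024, -0.0118, 0.0593] [0.001, -0.003, 0.002] [0.615, -0.172, 0.155]
```

View pics/s8.png

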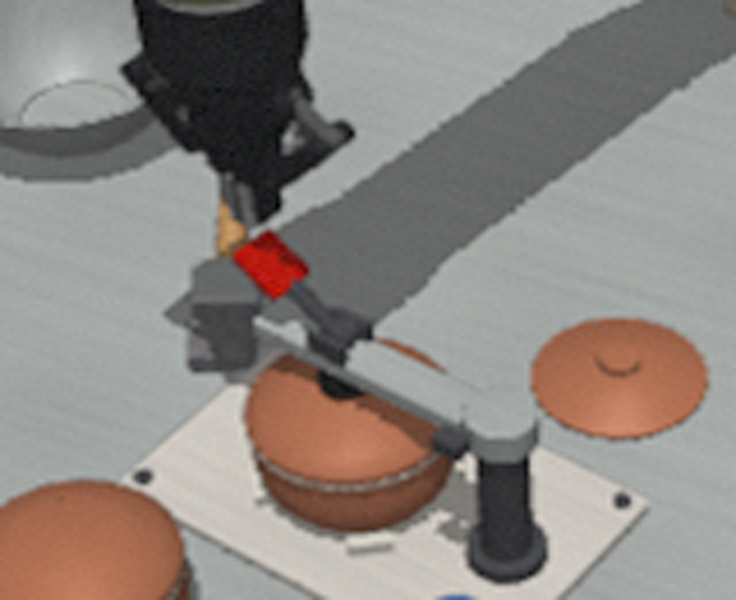

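The fingertip at about (258,215) is just above the paddle at (270,262). Now I'll push down in steps.

```bash
python3 -m handwheel '[[[-0.001,-0.001,0.005,0,0,0,0],[-0.001,-0.002,0.012,0,0,0,0],[-0.001,-0.003,0.018,0,0,0,0],[-0.001,-0.004,0.024,0,0,0,0],[-0.001,-0.005,0.028,0,0,0,0],[-0.001,-0.006,0.032,0,0,0,0],[-0.001,-0.006,0.032,0,0,0,0]]]'
python3 - <<'E'
from h import *
im=manip.camera('scene');cv2.imwrite('pics/s9.png',cv2.resize(im[150:300,200:360],None,fx=4.6,fy=4,interpolation=2))
rel([(side(0,r,0,z),0) for r,z in((.158,.17),(.16,.16),(.161,.157),(.161,.155))])
E
```

```text
clock: 10.6
position: [0.6155, -0.1707, 0.1866]
ee_rot: [0.08, 0.997, -0.002, 0.001]
ft_force: [-1.1, -8.0, 4.5]
grip_width: 0.0
[0.0007, 0.0018, 0.0166] [-0.003, 0.003, -0.003] [0.615, -0.169, 0.17]
[0.0007, -0.0002, 0.0266] [-0.003, 0.003, -0.003] [0.615, -0.171, 0.16]
[0.0007, -0.0012, 0.0296] [-0.003, 0.003, -0.003] [0.615, -0.172, 0.157]
[0.0007, -0.0012, 0.0316] [-0.003, 0.003, -0.003] [0.615, -0.172, 0.155]
```

View pics/s9.png

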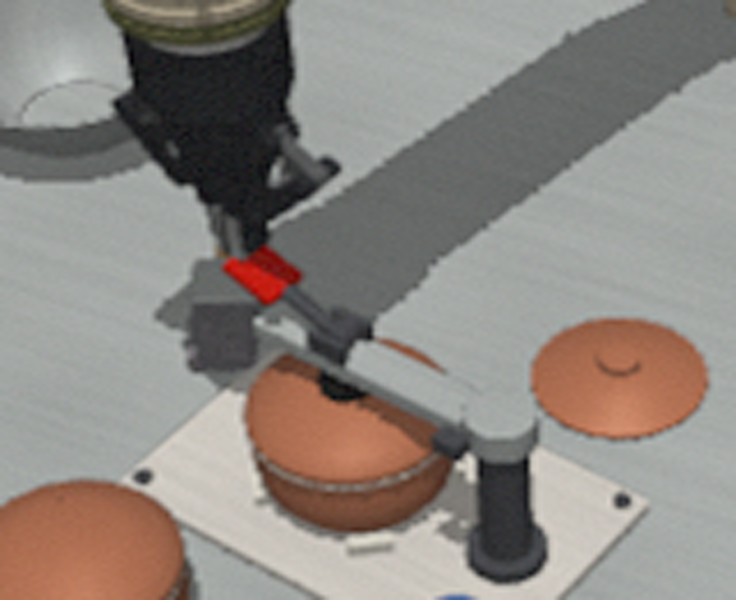

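The lever is moving, but the contact is at the paddle's outer edge and pushes outward at about 8 N. I'll lift, shift about 9 mm inward and press on.

```bash
python3 -m handwheel '[[[0,0,-0.01,0,0,0,0],[0,0,-0.018,0,0,0,0],[0,0.005,-0.018,0,0,0,0],[0,0.009,-0.018,0,0,0,0],[0,0.009,-0.009,0,0,0,0],[0,0.009,-0.001,0,0,0,0],[0,0.008,0.004,0,0,0,0],[0,0.007,0.008,0,0,0,0]]]'
python3 - <<'E'
from h import *
im=manip.camera('scene');cv2.imwrite('pics/s10.png',cv2.resize(im[150:300,200:360],None,fx=4.6,fy=4,interpolation=2))
rel([(side(0,r,0,z),0) for r,z in((.154,.17),(.156,.16),(.157,.157),(.157,.155))])
E
```

```text
clock: 11.65
position: [0.6163, -0.1614, 0.1774]
ee_rot: [0.079, 0.997, -0.0, 0.0]
ft_force: [-1.6, -1.4, 5.9]
grip_width: 0.005
[-0.0001, -0.0035, 0.0069] [-0.001, -0.0, -0.001] [0.616, -0.165, 0.17]
[-0.0001, -0.0055, 0.0169] [-0.001, -0.0, -0.001] [0.615, -0.167, 0.16]
[-0.0001, -0.0065, 0.0199] [-0.001, -0.0, -0.001] [0.615, -0.168, 0.157]
[-0.0001, -0.0065, 0.0219] [-0.001, -0.0, -0.001] [0.615, -0.168, 0.155]
```

View pics/s10.png

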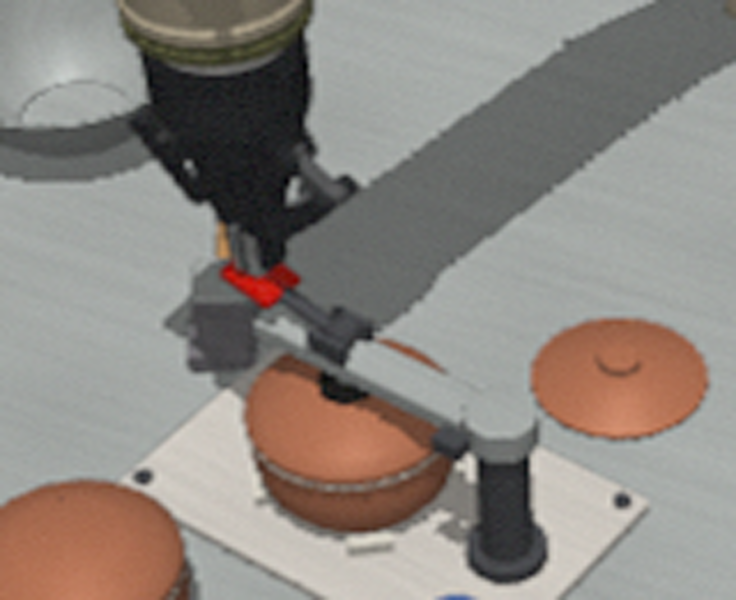

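The tip now sits squarely on the paddle at (258,280), with 6 N upward and little sideways force. I'll press to the bottom.

```bash
python3 -m handwheel '[[[0,-0.002,0.004,0,0,0,0],[0,-0.003,0.008,0,0,0,0],[0,-0.004,0.012,0,0,0,0],[0,-0.005,0.015,0,0,0,0],[0,-0.005,0.017,0,0,0,0],[0,-0.005,0.018,0,0,0,0],[0,-0.005,0.018,0,0,0,0]]]'
python3 -m handwheel '[[[0,0,0.001,0,0,0,0],[0,0,0.002,0,0,0,0]]]'
```

```text
clock: 12.58
position: [0.6156, -0.1663, 0.1597]
ee_rot: [0.079, 0.997, -0.0, 0.0]
ft_force: [-1.6, -1.5, 4.9]
grip_width: 0.002
clock: 12.82
position: [0.6156, -0.1665, 0.1579]
ee_rot: [0.079, 0.997, -0.0, 0.0]
ft_force: [-3.7, -1.2, 6.7]
grip_width: -0.003
```

```bash
for i in 1 2; do python3 -m handwheel '[[[0,0,0.001,0,0,0,0],[0,0,0.0015,0,0,0,0]]]'| grep -E "pos|force"; done
```

```text
position: [0.6156, -0.1666, 0.1569]
ft_force: [-5.5, -1.0, 12.3]
position: [0.6157, -0.1667, 0.1566]
ft_force: [-8.8, 0.3, 21.3]
```

It's on the solid stop: z holds at 0.1566 while the force climbs to 21 N, against about 7 N of drag. I'll lift straight up and back away to check.

```bash
python3 -m handwheel '[[[0.001,0,-0.004,0,0,0,0],[0.001,0,-0.03,0,0,0,0],[0.001,0,-0.07,0,0,0,0],[0.001,0,-0.11,0,0,0,0],[0.03,0,-0.12,0,0,0,0],[0.08,0,-0.12,0,0,0,0],[0.13,0,-0.12,0,0,0,0],[0.16,0,-0.12,0,0,0,0]]]'
python3 -m handwheel '[[[0,0.05,0,0,0,0,0],[0,0.1,0,0,0,0,0],[0,0.15,0,0,0,0,0],[0,0.2,0,0,0,0,0],[0,0.25,0,0,0,0,0],[0,0.3,0,0,0,0,0],[0,0.3,0,0,0,0,0]]]'
python3 - <<'E'
from h import *
for n,s in(('scene',(180,330,180,340)),('top',(180,310,280,440))):
    im=manip.camera(n);cv2.imwrite(f'pics/{n}11raw.png',im);cv2.imwrite(f'pics/{n}11.png',cv2.resize(im[s[0]:s[1],s[2]:s[3]],None,fx=4,fy=4,interpolation=2))
    hsv=cv2.cvtColor(im,cv2.COLOR_BGR2HSV)
    m=(((hsv[...,0]<4)|(hsv[...,0]>176))&(hsv[...,1]>175)&(hsv[...,2]>70)).astype('uint8')
    N,l,st,c=cv2.connectedComponentsWithStats(m)
    d,nn=strap(0)
    for i in range(1,N):
        if st[i][4]>30:
            p=onz(n,c[i],.157)[:2]-PIV;print(n,st[i],c[i],p@d,p@nn)
# change vs. first picture
for n in('scene','top'):
    a=cv2.imread(f'pics/{n}0.png');b=cv2.imread(f'pics/{n}11raw.png');cv2.imwrite(f'pics/{n}diff.png',cv2.absdiff(a,b)*2)
E
```

```text
clock: 14.32
position: [0.4557, -0.1401, 0.274]
ee_rot: [0.079, 0.997, 0.0, -0.0]
ft_force: [-0.1, -0.0, 0.7]
grip_width: 0.0
clock: 15.2
position: [0.5041, 0.1603, 0.2733]
ee_rot: [0.076, 0.997, 0.0, -0.001]
ft_force: [0.2, -1.2, 0.8]
grip_width: 0.002
scene [248 217  16  13 118] [255.48305085 223.13559322] 0.1491170583782023 -0.0037596351183521487
```

View pics/scene11.png

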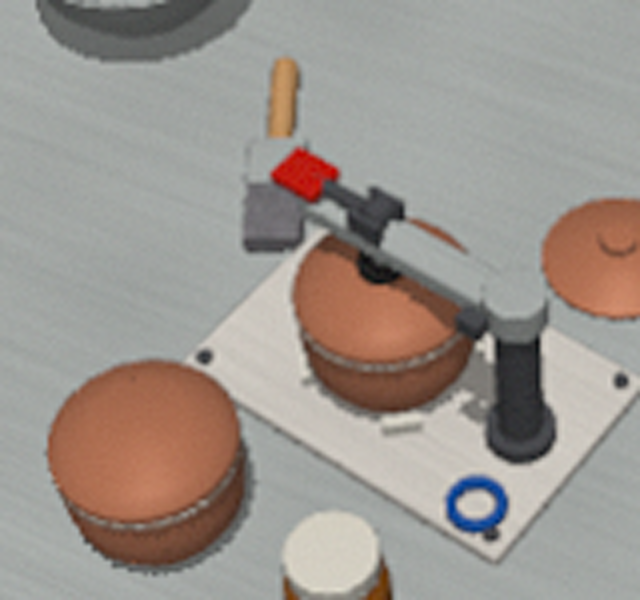

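View pics/top11.png

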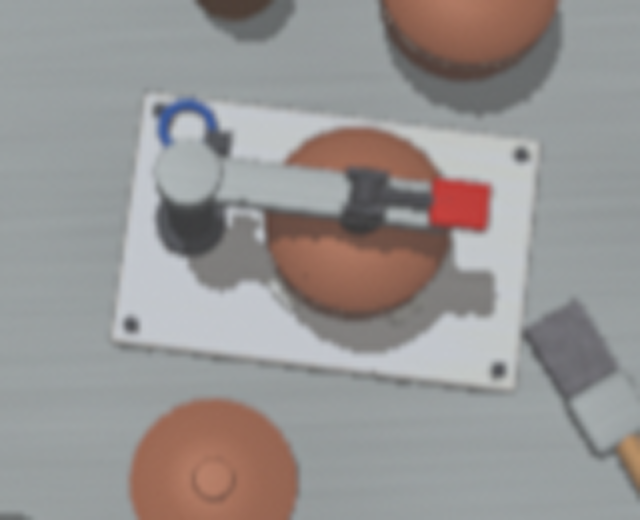

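View pics/scenediff.png

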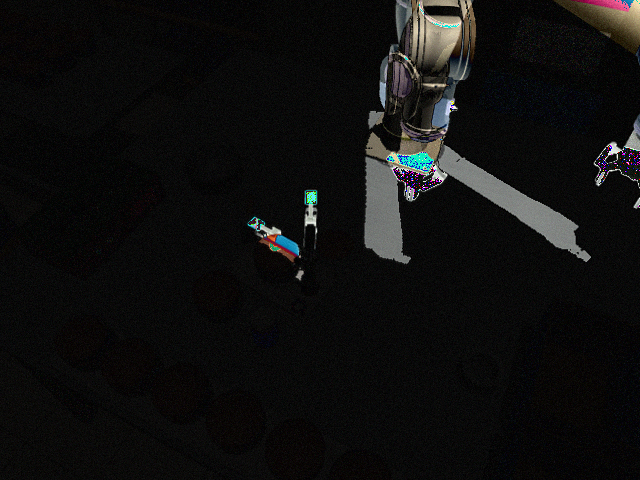

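```bash
python3 - <<'E'
from h import *
d,n=strap(0)
b=onz('top',np.array([187,172])/4+[280,180],.152)[:2]
for uv in((490,205),(431,202)):
    p=onz('top',np.array(uv)/4+[280,180],.157)[:2]-b;print(p@d,p@n,'q',np.arctan2(p@n,p@d))
# whole paddle triangulated
print(tri(np.array([461,205])/4+[280,180],(255.48,223.14)))
E
```

```text
0.16954562598505274 -0.0007217157459751838 q -0.004256738459965842
0.13679459053031337 0.0015873312388347304 q 0.011603236613441096
(array([ 0.61608913, -0.16419977,  0.15125052]), np.float64(0.00030826917259725773))
```

The strap is closed (q ≈ 0.00 to 0.01). The paddle is level: its end is at r = 0.170 m, its centre at z ≈ 0.151 m, and the pad is on the lid. The difference picture shows change only at the strap, the lever, the arm and its shadows. The robot is clear of everything, so I'm handing in.

```bash
python3 -c "
from workcell import manip
print(manip.hand_in())"
```

```text
the job is handed in; nothing more can be done
None
```

The pot is clamped. I pushed the strap round with the shut fingers until it met its stop, then pushed the red lever down to its solid stop, and moved the arm clear before handing in at about 15 s.

- **Strap:** it stopped moving while the push force rose to about 27 N. With the arm clear, the top view put its opening angle at about 0.00 to 0.01 rad.
- **Lever:** the first press landed on the paddle's outer edge and pushed outward with about 8 N. I lifted, moved about 9 mm inward and pressed on. At the bottom the fingertip held at 0.157 m while the force rose to 21 N. Afterwards the paddle measured level, with its end at 0.170 m from the hinge axis (0.170 m expected) and its centre at 0.151 m height (0.152 m expected).
- **Pad:** in the pictures it looks down on the lid, but its force on the lid was not measured.
- **Everything else:** comparing the first and last scene pictures, only the strap, the lever, the arm and shadows changed. The pot and bystanders show no movement.
- **Small disagreement:** the scene view alone put the paddle about 4 mm off. It showed a similar offset before the press, so I put it down to camera calibration.

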